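# Give the cheese press one turn

### The job

Tighten the cheese press on the mould by exactly one turn: push the hand wheel above the mould clockwise, as seen from above, by its upright handle until the handle is back where it started, without overrunning. Push the handle from the side with closed fingers or a fingertip, do not take hold of it, then draw the hand clear. Leave the other wheel, over the empty place, and everything else on the table as they are.

Things in the scene. Friction and masses are not known exactly. Their poses are not given: they have to be found in the camera images.
- wheel (a joint): hand wheel of the screw that has the mould under it: turning angle in rad about the vertical screw, 0 at the start, growing CLOCKWISE seen from above (tightening); 6.283 is one whole turn. There is no stop or detent at one turn; the screw's friction keeps the wheel where it is left (about 0.28 N m, so some 4 N at the handle), it does not coast and needs no holding. Each turn lowers screw, wheel and handle by 6 mm
- hub (a point): point on this wheel's axis at the upper face of its hub (about 243 mm above the table at the start). The wheel is bare aluminium, rim 180 mm across outside, three flat spokes, rim mid-plane 11 mm below this point; the rim's top is 2 mm below it, and the bolt end in the hub rises 6 mm above it
- handle: upright black plastic handle standing on the rim of this wheel at the end of one spoke, its axis vertical and 76 mm from the wheel's axis: origin at its foot, level with the wheel's upper side (244 mm above the table at the start); 17 mm thick at the foot, 24 mm in the middle, 62 mm tall, rounded at the top; it spins freely on its own pin, so its own yaw means nothing
- handle_mid (a point): point on the handle's axis half way up, 32 mm above its foot. Where it stands at the start is where it must stand again after the turn (6 mm lower)
- idle_wheel (a joint): the press's other hand wheel, over the empty place: same wheel and handle, 240 mm from the first between axes and standing 12 mm higher; 0 at the start, clockwise positive; to be left alone
- idle_handle_mid (a point): half way up the other wheel's handle (on its axis), which starts at any angle of its own; its top is 30 mm above this point
- press: two-station stainless bench cheese press, fixed to the table: drip tray 200 x 560 mm, three columns, one crosshead beam 52 mm wide and 550 mm long along its own y axis, top 193 mm above the table, with a screw and hand wheel at y = +120 and -120 mm. A white perforated mould (118 mm across its lip, 74 mm high, with its lid, a steel disc and a spring on it) stands under one of the two screws; nothing stands under the other. Origin at table level in the middle of the tray
- cheese: small cheese, disc 104 mm across and 55 mm high, lying flat on the table left of the press; origin at the centre of its underside, leave it where it is
- label_roll: roll of labels standing on end, 84 mm across, 55 mm high, left of the press; origin at the centre of its underside, leave it where it is
- empty_mould: empty white cheese mould, open cup about 116 mm across the mouth and 74 mm high, on the table in front of the press; origin at the centre of its underside, leave it where it is
- follower: spare white mould lid, disc 102 mm across, 12 mm thick with a 10 mm knob, flat on the table in front of the press; origin at the centre of its underside, leave it where it is
- whey_jug: steel jug 84 mm across, 100 mm high with a side handle, beside the right end of the press; origin at the centre of its underside, leave it where it is
- spatula: white-handled spatula about 280 mm long and 20 mm thick, origin near where handle and blade meet, lying flat on the table to the right in front; leave it where it is
- spray_bottle: white bottle 68 mm across, 170 mm high, standing behind the press; origin at the centre of its underside, leave it where it is

How it is judged:
On the way, in this order (a step that is already met when the one before it is completed fails the run):
1. the fingers push the handle through the first half of the turn (value of joint wheel between 0.8 and 2.8 rad and contact force between the fingers and handle above 0.3 N).
2. the fingers push the handle through the second half of the turn (value of joint wheel between 3.5 and 5.9 rad and contact force between the fingers and handle above 0.3 N).
At the end, for the whole second after the job is handed in: the wheel over the mould stands one turn (6.283 rad) clockwise from its start, within 0.2 rad (about 15 mm at the handle), and at rest; the other wheel is within 0.1 rad of its start; every loose thing on the table is within 30 mm of where it stood (value of joint wheel between 6.0832 and 6.4832 rad and velocity of joint wheel between -0.1 and 0.1 rad/s and value of joint idle_wheel between -0.1 and 0.1 rad and not (distance of cheese from where it was at the start of the episode above 0.03 m) and not (distance of label_roll from where it was at the start of the episode above 0.03 m) and not (distance of empty_mould from where it was at the start of the episode above 0.03 m) and not (distance of follower from where it was at the start of the episode above 0.03 m) and not (distance of whey_jug from where it was at the start of the episode above 0.03 m) and not (distance of spatula from where it was at the start of the episode above 0.03 m) and not (distance of spray_bottle from where it was at the start of the episode above 0.03 m)); the robot touches nothing.
It fails at once if the wheel is overrun by more than 0.3 rad past one turn (value of joint wheel above 6.5832 rad).
It fails at once if the wheel is turned the wrong way (loosened by more than 0.3 rad) (value of joint wheel below -0.3 rad).
It fails at once if the other wheel is turned by more than 0.1 rad (value of joint idle_wheel above 0.1 rad or value of joint idle_wheel below -0.1 rad).
It fails at once if the handle is taken between the fingers (the grasp point comes within 12 mm of its axis, below its top) (horizontal distance between the grasp point and handle_mid below 0.012 m and z of the grasp point in the frame of hub below 0.06 m).
It fails at once if a loose thing is lifted, carried or shoved by more than 30 mm (distance of any of cheese, label_roll, empty_mould, follower, whey_jug, spatula, spray_bottle from where it was at the start of the episode above 0.03 m).
It also fails if it takes over 64 s, if anything falls off the work surface, if the arm or the gripper's body presses on something with over 40 N, if the wrist force passes 120 N, or if a joint passes its speed limit or range.

### The arm

A 6-joint arm with a two-finger parallel gripper is mounted at the origin on the work surface. World frame = base frame: x ahead of the robot, y to its left, z up, the work surface at z = 0. Lengths are in m, angles in rad, forces in N, time in s.
With the tool pointing down it reaches from about 0.375 to 0.975 m from the base axis. Payload 3.8 kg.
Tool frame: the origin (TCP) lies midway between the tips of the shut fingers; the grasp point (between the pads) lies 19 mm behind it; z points along the fingers, y is the line along which they close (so a half turn about z gives the same grasp; the last joint's range is limited). The gripper opens to 85 mm and grips with 20 to 120 N. Pads are 22 mm wide; open, the fingers measure 114 mm over their backs; the gripper's body (76 mm by 85 mm) begins 54 mm behind the grasp point. The pads swing forward as they close: fully open they stand 13 mm farther back than shut.
Start: joints at [1.217, 0.264, 1.604, -0, 1.274, -0.037], TCP at [0.21, 0.641, 0.199] pointing down, gripper open.
Joint ranges: [-2.63, 2.63], [-0.94, 2.18], [0.31, 2.57], [-1.31, 4.45], [0, 2.66], [-2.55, 2.55]. Speed limits (rad/s): [2.57, 2.57, 3.14, 3.14, 3.14, 3.14].

### API

Orientations are given as a rotation vector (axis times angle).
In Python, from workcell import bot, imaging gives the robot as it stands.
- The arm moves only by the tool step_arm, never from a script. Its argument "series" is a list of rows, each an object of numbers: "grip": the closure, from -1 (fully open) to 1 (shut); "x", "y", "z": the shift along the tool's x, y, z normalised to -1 to 1, where 1 is 500 mm; "ax", "ay", "az": the turn, a rotation vector about the tool's x, y, z normalised to -1 to 1, where 1 is 30 degrees. A call has 1 to 12 rows; each row is the pose to reach, as a shift and turn from the pose commanded when the call began, along the tool's axes at that moment; what a row does not reach only later rows make up. A row lasts 1/10 s, in which the tool goes at most 50 mm and 8.59 degrees, less where a joint would pass 70% of its speed; a pose out of reach is approached as far as the arm can. A call with a number of a shift or a turn outside -1 to 1 is refused whole. A call with a gripper value outside its range is refused whole. The fingers move at their own pace and stop on an object; "force" is the grip in N (left out, the last holds). Time passes only in rows, so rows that repeat a pose let the fingers close. It gives the time, the measured TCP pose, the force, the opening and the grip force at its end, in the units of the state.
- bot.read_state(): the state, without advancing time (a new reading comes with each control period).
- imaging.read_camera(name): name is "scene" or "top" or "wrist"; returns a dict with "img" (420x560x3 uint8, red, green, blue), "fx", "fy", "cx", "cy" (pixels), "k1" (the pictures are not rectified: a ray, as slopes to the right and down, at radius r is drawn at 1 + k1 r^2 times it, then the intrinsics apply), "R" (3x3) and "t" (3): a world point X has camera coordinates R X + t. Camera axes: x right, y down, z forward; pixel columns grow to the right and rows downward; lengths in m; the calibration is good to about 2 mm. A picture is of the moment at which its call begins. There is no depth.
- bot.finish_job(): hands the job in; it is judged then, once.
The state is a dict: "time": time; "q": joint angles; "joint_vel": joint speeds; "joint_torque": joint torques, N m; "tool_pos": TCP position; "tcp_rot": TCP orientation; "wrist_force": force on the tool from outside, world axes, zero at the start; "torque": the same for the moment, N m; "width": opening from 0.0 (shut) to 1.0 (fully open); "grip_force": force on a finger pad.
Only numpy, scipy, OpenCV 4.12 (cv2) and the standard library are available. Lean on these libraries where they do the work, as an engineer would, in place of code of your own. Each camera call takes 0.05 s, during which the arm holds its last target. There are 200 camera calls.

## Working session

There is one attempt and no reset: what is moved stays moved. The work goes in short steps, Python scripts to look and compute and a tool call to move; the robot and the scene stay as the last step left them, time stands still between calls to the robot, and variables do not carry over. Pictures are saved under pics/ and viewed, at most 10 in all, crops included, and the job is handed in when it is done.

Besides the shell and the picture viewer there is one more tool, called after "Emit:" by a JSON object that holds its "name" and its "arguments". step_arm: Moves the arm, as the interface text tells. Scaled input: -1 to 1 covers 500 mm each way for a shift and 30 degrees each way for a turn. Its arguments: {"type":"object","properties":{"series":{"type":"array","items":{"type":"object","properties":{"grip":{"type":"number"},"x":{"type":"number","minimum":-1,"maximum":1},"y":{"type":"number","minimum":-1,"maximum":1},"z":{"type":"number","minimum":-1,"maximum":1},"ax":{"type":"number","minimum":-1,"maximum":1},"ay":{"type":"number","minimum":-1,"maximum":1},"az":{"type":"number","minimum":-1,"maximum":1}}}},"force":{"type":"number"}},"required":["series"]}

```bash
mkdir -p pics
python3 - <<'E'
from workcell import bot, imaging
import cv2,pickle
s=bot.read_state();print(s)
for n in("scene","top"):
    c=imaging.read_camera(n);pickle.dump(c,open(n+".pkl","wb"))
    cv2.imwrite(f"pics/{n}0.png",cv2.resize(c["img"][:,:,::-1],(800,600),interpolation=cv2.INTER_CUBIC))
    print(n,{k:c[k] for k in c if k!="img"})
E
```

```text
{'time': 0.0, 'q': array([ 1.21710946e+00,  2.64763686e-01,  1.60538484e+00,  2.01497534e-05,
        1.27368845e+00, -3.69298969e-02]), 'joint_vel': array([ 0.00200449,  0.00081362,  0.00227008,  0.00115595, -0.00286751,
        0.00034109]), 'joint_torque': array([-9.88453394e-05, -5.15133977e+01, -3.67311180e+01, -1.07200851e-04,
        1.31877878e-02,  4.81003951e-06]), 'tool_pos': array([0.20998824, 0.64065855, 0.19744915]), 'tcp_rot': array([-0.49542039, -3.10182139,  0.00345198]), 'wrist_force': array([ 0.1008662 ,  0.33155934, -0.24495321]), 'torque': array([ 0.03966696, -0.00080469,  0.03093725]), 'grip_force': 0.0, 'width': 0.9979366067768407}
scene {'fx': 433.76151655757405, 'fy': 433.76151655757405, 'cx': 277.3328149136918, 'cy': 215.64127089949596, 'k1': -0.11174142424575333, 'R': array([[ 0.67738874,  0.73559248, -0.00694278],
       [ 0.58449536, -0.54392986, -0.60208429],
       [-0.44666506,  0.40378709, -0.79840235]]), 't': array([-0.37042246, -0.14264508,  1.66517594])}
top {'fx': 399.7994884976272, 'fy': 399.7994884976272, 'cx': 281.76219847734507, 'cy': 208.04994828106558, 'k1': -0.024147110613174465, 'R': array([[ 0.0192719 , -0.99975662, -0.01073785],
       [-0.99677095, -0.01837479, -0.07816679],
       [ 0.07795046,  0.0122096 , -0.99688247]]), 't': array([0.04916396, 0.52917893, 1.48102158])}
```

View pics/scene0.png

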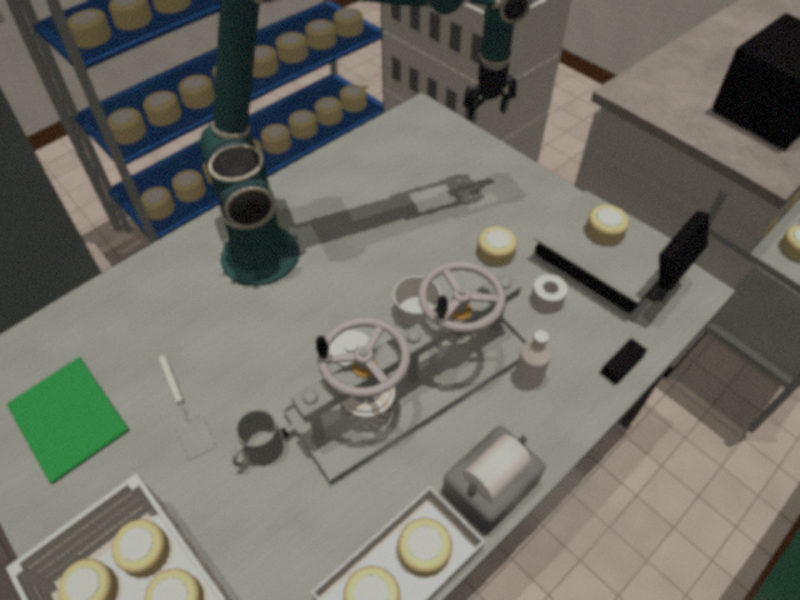

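View pics/top0.png

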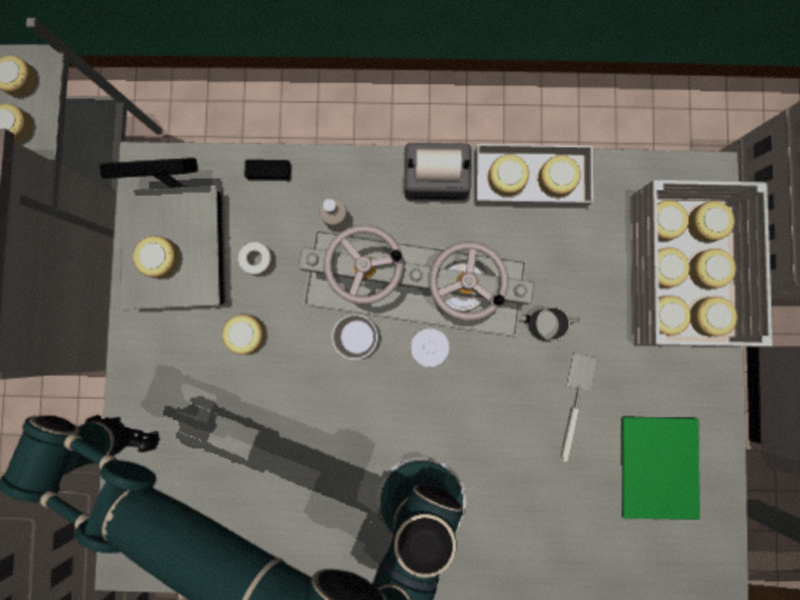

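The mould is under the wheel at top-view (468,282), with its handle near (498,300). In the scene view it is the left wheel at (365,357), handle at (322,347). I'll enlarge both for accurate pixel readings.

Run:
```python
import cv2,pickle,numpy as np
a=pickle.load(open("top.pkl","rb"))["img"][150:240,220:380,::-1]
b=pickle.load(open("scene.pkl","rb"))["img"][180:285,215:375,::-1]
cv2.imwrite("pics/c.png",np.hstack([cv2.resize(i,None,fx=5,fy=5,interpolation=cv2.INTER_CUBIC) for i in (a,)]))
cv2.imwrite("pics/d.png",cv2.resize(b,None,fx=5,fy=5,interpolation=cv2.INTER_CUBIC))
```

```text
(no output)
```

View pics/c.png

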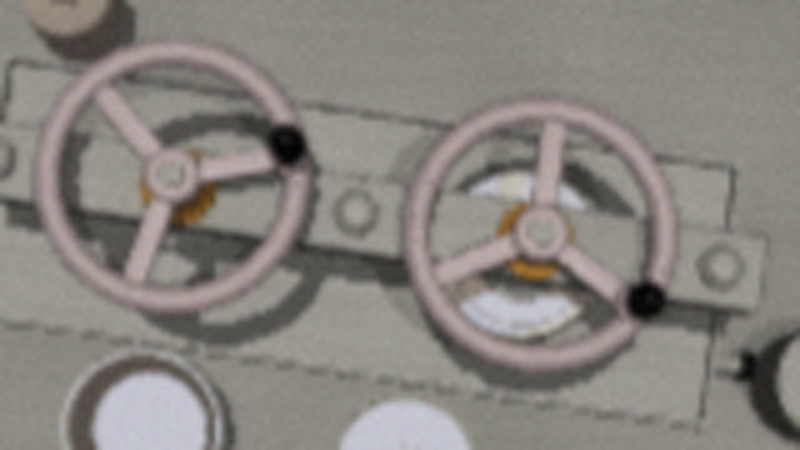

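View pics/d.png

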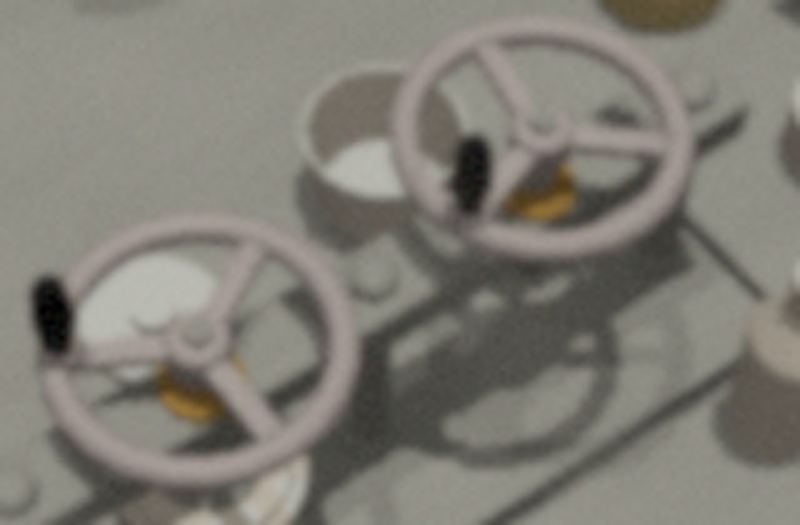

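Top crop: hub (542,232) and handle (646,299) for the mould wheel; idle hub (174,173) and handle (288,144). Scene crop: mould hub (200,335) and handle mid (53,316); idle hub (543,130) and handle mid (470,176).

```bash
cat > h.py <<'E'
import pickle,numpy as np,cv2
def ray(c,u,v):
    K=np.array([[c["fx"],0,c["cx"]],[0,c["fy"],c["cy"]],[0,0,1]])
    p=cv2.undistortPoints(np.array([[[u,v]]],float),K,np.array([c["k1"],0,0,0,0]))[0,0]
    return -c["R"].T@c["t"], c["R"].T@np.array([p[0],p[1],1])
def atz(c,u,v,z):
    o,d=ray(c,u,v);return o+d*(z-o[2])/d[2]
def tri(r):
    A=0;b=0
    for o,d in r:
        d=d/np.linalg.norm(d);P=np.eye(3)-np.outer(d,d);A=A+P;b=b+P@o
    return np.linalg.solve(A,b)
E
python3 - <<'E'
from h import *
T,S=[pickle.load(open(n+".pkl","rb")) for n in("top","scene")]
f=lambda p,o:((p[0]+.5)/5-.5+o[0],(p[1]+.5)/5-.5+o[1])
for n,a,b,z in(("hub",(542,232),(200,335),.245),("handle",(646,299),(53,316),.276),("ihub",(174,173),(543,130),.257),("ihandle",(288,144),(470,176),.288)):
    a=f(a,(220,150));b=f(b,(215,180))
    print(n,tri([ray(T,*a),ray(S,*b)]).round(4),atz(T,*a,z).round(4),atz(S,*b,z).round(4))
E
```

```text
hub [ 0.5533 -0.0902  0.2405] [ 0.552  -0.0908  0.245 ] [ 0.5565 -0.091   0.245 ]
handle [ 0.5084 -0.1525  0.2737] [ 0.5078 -0.1527  0.276 ] [ 0.5102 -0.1528  0.276 ]
ihub [0.5862 0.1464 0.2483] [0.5842 0.1448 0.257 ] [0.5912 0.142  0.257 ]
ihandle [0.5998 0.0718 0.2844] [0.5994 0.0718 0.288 ] [0.6015 0.0695 0.288 ]
```

Emit:
{"name": "step_arm", "arguments": {"series": [{"z":-0.1,"az":0.2,"grip":1},{"z":-0.2,"az":0.4,"grip":1},{"z":-0.3,"az":0.583,"grip":1},{"z":-0.4,"az":0.583,"grip":1},{"x":-0.07,"y":-0.08,"z":-0.4,"az":0.583,"grip":1},{"x":-0.13,"y":-0.16,"z":-0.4,"az":0.583,"grip":1},{"x":-0.19,"y":-0.23,"z":-0.4,"az":0.583,"grip":1},{"x":-0.25,"y":-0.3,"z":-0.4,"az":0.583,"grip":1},{"x":-0.3,"y":-0.37,"z":-0.4,"az":0.583,"grip":1},{"x":-0.35,"y":-0.44,"z":-0.4,"az":0.583,"grip":1},{"x":-0.35,"y":-0.44,"z":-0.4,"az":0.583,"grip":1},{"x":-0.35,"y":-0.44,"z":-0.4,"az":0.583,"grip":1}]}}

```text
validation failed for argument at $.se...
```

```bash
cat >> h.py <<'E'
from scipy.spatial.transform import Rotation as Ro
H=np.array([.5535,-.0905])
def plan(pts):
    from workcell import bot
    s=bot.read_state();R=Ro.from_rotvec(s["tcp_rot"]).as_matrix()
    print("t",s["time"],s["tool_pos"].round(4),"q",s["q"].round(2),"w",round(s["width"],2),"F",s["wrist_force"].round(1),"x",R[:,0].round(3),"z",R[:,2].round(3))
    for p in pts: print((R.T@(np.array(p)-s["tool_pos"])/.5).round(4))
def circ(deg,z,r=.076): a=np.radians(deg);return [*(H+r*np.array([np.cos(a),np.sin(a)])),z]
E
python3 -c "
from h import *
plan([circ(-91,.39),circ(-91,.257)])"
```

```text
t 0.1 [0.21   0.6407 0.1976] q [ 1.22  0.26  1.61  0.    1.27 -0.04] w 0.99 F [-0.6 -0.8 -0.6] x [-0.95   0.312  0.   ] z [-0.001 -0.002 -1.   ]
[-1.1532 -1.3217 -0.3823]
[-1.1532 -1.3212 -0.1163]
```

The call was refused at the schema level, and nothing moved (the 0.1 s is from the camera calls). I'll try one full row to find the cause.

Emit:
{"name": "step_arm", "arguments": {"series": [{"x":0,"y":0,"z":-0.1,"ax":0,"ay":0,"az":0.2,"grip":1}]}}

```text
time: 0.2
tool_pos: [0.2081, 0.6353, 0.2381]
tcp_rot: [-0.66, -3.069, 0.031]
wrist_force: [0.8, -0.5, -1.3]
width: 0.858
grip_force: 0.0
```

Emit:
{"name": "step_arm", "arguments": {"series": [{"x":0,"y":0,"z":-0.1,"ax":0,"ay":0,"az":0.2,"grip":1},{"x":0,"y":0,"z":-0.2,"ax":0,"ay":0,"az":0.383,"grip":1},{"x":0,"y":0,"z":-0.3,"ax":0,"ay":0,"az":0.383,"grip":1},{"x":-0.07,"y":-0.07,"z":-0.3,"ax":0,"ay":0,"az":0.383,"grip":1},{"x":-0.14,"y":-0.14,"z":-0.3,"ax":0,"ay":0,"az":0.383,"grip":1},{"x":-0.21,"y":-0.21,"z":-0.3,"ax":0,"ay":0,"az":0.383,"grip":1},{"x":-0.28,"y":-0.28,"z":-0.3,"ax":0,"ay":0,"az":0.383,"grip":1},{"x":-0.35,"y":-0.35,"z":-0.3,"ax":0,"ay":0,"az":0.383,"grip":1},{"x":-0.42,"y":-0.42,"z":-0.3,"ax":0,"ay":0,"az":0.383,"grip":1},{"x":-0.49,"y":-0.49,"z":-0.3,"ax":0,"ay":0,"az":0.383,"grip":1},{"x":-0.56,"y":-0.56,"z":-0.3,"ax":0,"ay":0,"az":0.383,"grip":1},{"x":-0.56,"y":-0.56,"z":-0.3,"ax":0,"ay":0,"az":0.383,"grip":1}]}}

```text
time: 1.4
tool_pos: [0.3529, 0.2664, 0.3989]
tcp_rot: [0.972, 2.985, -0.002]
wrist_force: [-0.3, 0.5, 0.1]
width: -0.001
grip_force: 0.0
```

```bash
python3 -c "
from h import *
plan([circ(-91,.39),circ(-91,.257)])"
```

```text
t 1.4 [0.3529 0.2664 0.3989] q [ 0.59 -0.24  1.76 -0.    1.63 -0.35] w -0.0 F [-0.3  0.5  0.1] x [-0.808  0.589 -0.003] z [ 0.002 -0.002 -1.   ]
[-0.8319 -0.4651  0.0203]
[-0.8312 -0.4648  0.2863]
```

Emit:
{"name": "step_arm", "arguments": {"series": [{"x":-0.083,"y":-0.046,"z":0.02,"ax":0,"ay":0,"az":0,"grip":1},{"x":-0.166,"y":-0.093,"z":0.02,"ax":0,"ay":0,"az":0,"grip":1},{"x":-0.25,"y":-0.14,"z":0.02,"ax":0,"ay":0,"az":0,"grip":1},{"x":-0.333,"y":-0.186,"z":0.02,"ax":0,"ay":0,"az":0,"grip":1},{"x":-0.416,"y":-0.233,"z":0.02,"ax":0,"ay":0,"az":0,"grip":1},{"x":-0.5,"y":-0.28,"z":0.02,"ax":0,"ay":0,"az":0,"grip":1},{"x":-0.583,"y":-0.326,"z":0.02,"ax":0,"ay":0,"az":0,"grip":1},{"x":-0.666,"y":-0.372,"z":0.02,"ax":0,"ay":0,"az":0,"grip":1},{"x":-0.75,"y":-0.42,"z":0.02,"ax":0,"ay":0,"az":0,"grip":1},{"x":-0.832,"y":-0.465,"z":0.02,"ax":0,"ay":0,"az":0,"grip":1},{"x":-0.832,"y":-0.465,"z":0.02,"ax":0,"ay":0,"az":0,"grip":1},{"x":-0.832,"y":-0.465,"z":0.02,"ax":0,"ay":0,"az":0,"grip":1}]}}

```text
time: 2.6
tool_pos: [0.554, -0.16, 0.3873]
tcp_rot: [-0.963, -2.987, -0.001]
wrist_force: [-0.2, 0.5, 0.1]
width: -0.002
grip_force: 0.0
```

Run:
```python
from h import *
plan([circ(-91,.257)])
```

```text
t 2.6 [ 0.554  -0.16    0.3873] q [-0.32  0.02  1.54  0.    1.58 -1.27] w -0.0 F [-0.2  0.5  0.1] x [-0.812  0.584  0.003] z [-0.002  0.002 -1.   ]
[-0.0054 -0.0127  0.2606]
```

Emit:
{"name": "step_arm", "arguments": {"series": [{"x":0,"y":0,"z":0,"ax":0,"ay":0,"az":0,"grip":1},{"x":0,"y":0,"z":0.07,"ax":0,"ay":0,"az":0,"grip":1},{"x":0,"y":0,"z":0.14,"ax":0,"ay":0,"az":0,"grip":1},{"x":0,"y":0,"z":0.2,"ax":0,"ay":0,"az":0,"grip":1},{"x":0,"y":0,"z":0.23,"ax":0,"ay":0,"az":0,"grip":1},{"x":0,"y":0,"z":0.255,"ax":0,"ay":0,"az":0,"grip":1},{"x":0,"y":0,"z":0.255,"ax":0,"ay":0,"az":0,"grip":1},{"x":0,"y":0,"z":0.255,"ax":0,"ay":0,"az":0,"grip":1}]}}

```text
time: 3.4
tool_pos: [0.5545, -0.1599, 0.2627]
tcp_rot: [0.96, 2.989, -0.0]
wrist_force: [0.0, -0.6, 1.2]
width: -0.001
grip_force: 0.0
```

Run:
```python
from h import *
plan([circ(-91-7.5*k,.257) for k in range(1,13)])
from workcell import imaging
c=imaging.read_camera("scene")
cv2.imwrite("pics/e.png",cv2.resize(c["img"][140:285,215:375,::-1],None,fx=4,fy=4,interpolation=cv2.INTER_CUBIC))
```

```text
t 3.4 [ 0.5545 -0.1599  0.2627] q [-0.32  0.04  1.74  0.    1.36 -1.27] w -0.0 F [ 0.  -0.6  1.2] x [-0.813  0.582 -0.002] z [ 0.002 -0.001 -1.   ]
[ 0.0132 -0.0238  0.0115]
[ 0.0315 -0.0316  0.0114]
[ 0.0506 -0.0371  0.0114]
[ 0.0703 -0.04    0.0113]
[ 0.0901 -0.0403  0.0113]
[ 0.1099 -0.038   0.0113]
[ 0.1292 -0.0331  0.0112]
[ 0.1476 -0.0258  0.0112]
[ 0.165  -0.0161  0.0112]
[ 0.181  -0.0042  0.0111]
[0.1952 0.0096 0.0111]
[0.2076 0.0252 0.0111]
```

View pics/e.png

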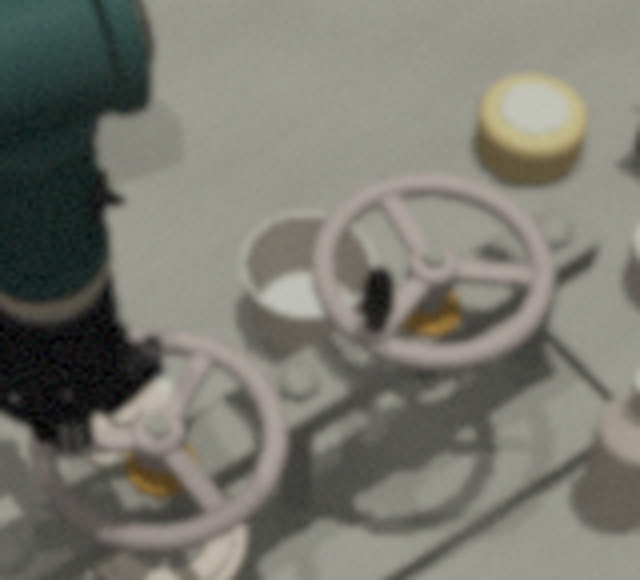

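The closed fingertips are at (75,430), above the rim at about the right place, and the wheel hasn't moved. I'll push the first arc.

Emit:
{"name": "step_arm", "arguments": {"series": [{"x":0.013,"y":-0.024,"z":0.01,"ax":0,"ay":0,"az":0,"grip":1},{"x":0.0315,"y":-0.0316,"z":0.01,"ax":0,"ay":0,"az":0,"grip":1},{"x":0.0506,"y":-0.037,"z":0.01,"ax":0,"ay":0,"az":0,"grip":1},{"x":0.07,"y":-0.04,"z":0.01,"ax":0,"ay":0,"az":0,"grip":1},{"x":0.09,"y":-0.04,"z":0.01,"ax":0,"ay":0,"az":0,"grip":1},{"x":0.11,"y":-0.038,"z":0.01,"ax":0,"ay":0,"az":0,"grip":1}]}}

```text
time: 4.05
tool_pos: [0.4976, -0.1433, 0.2566]
tcp_rot: [0.962, 2.99, -0.001]
wrist_force: [3.4, -3.6, -2.3]
width: 0.002
grip_force: 2.1
```

Run:
```python
from h import *
plan([circ(-136-7.5*k,.257) for k in range(1,13)])
```

```text
t 4.05 [ 0.4976 -0.1433  0.2566] q [-0.33 -0.07  1.86 -0.    1.35 -1.28] w 0.0 F [ 3.4 -3.6 -2.3] x [-0.813  0.583 -0.001] z [ 0.001 -0.001 -1.   ]
[ 0.0173  0.0063 -0.0009]
[ 0.0358  0.0136 -0.0009]
[ 0.0531  0.0232 -0.001 ]
[ 0.0691  0.0351 -0.001 ]
[ 0.0834  0.0489 -0.001 ]
[ 0.0957  0.0645 -0.001 ]
[ 0.106   0.0816 -0.001 ]
[ 0.1138  0.0998 -0.001 ]
[ 0.1193  0.1189 -0.001 ]
[ 0.1222  0.1386 -0.0011]
[ 0.1225  0.1585 -0.0011]
[ 0.1202  0.1782 -0.001 ]
```

Emit:
{"name": "step_arm", "arguments": {"series": [{"x":0.0173,"y":0.0063,"z":0,"ax":0,"ay":0,"az":0,"grip":1},{"x":0.0358,"y":0.0136,"z":0,"ax":0,"ay":0,"az":0,"grip":1},{"x":0.053,"y":0.0232,"z":0,"ax":0,"ay":0,"az":0,"grip":1},{"x":0.069,"y":0.035,"z":0,"ax":0,"ay":0,"az":0,"grip":1},{"x":0.0834,"y":0.049,"z":0,"ax":0,"ay":0,"az":0,"grip":1},{"x":0.0957,"y":0.0645,"z":0,"ax":0,"ay":0,"az":0,"grip":1},{"x":0.106,"y":0.0816,"z":0,"ax":0,"ay":0,"az":0,"grip":1},{"x":0.114,"y":0.1,"z":0,"ax":0,"ay":0,"az":0,"grip":1},{"x":0.119,"y":0.119,"z":0,"ax":0,"ay":0,"az":0,"grip":1},{"x":0.122,"y":0.1386,"z":0,"ax":0,"ay":0,"az":0,"grip":1},{"x":0.1225,"y":0.1585,"z":0,"ax":0,"ay":0,"az":0,"grip":1},{"x":0.12,"y":0.178,"z":0,"ax":0,"ay":0,"az":0,"grip":1}]}}

```text
time: 5.25
tool_pos: [0.5012, -0.0352, 0.256]
tcp_rot: [-0.961, -2.99, 0.0]
wrist_force: [-3.5, -2.6, -0.4]
width: -0.0
grip_force: 2.0
```

Run:
```python
from h import *
plan([circ(-226-7.5*k,.257) for k in range(1,13)])
from workcell import imaging
c=imaging.read_camera("scene")
cv2.imwrite("pics/f.png",cv2.resize(c["img"][140:285,215:375,::-1],None,fx=4,fy=4,interpolation=cv2.INTER_CUBIC))
```

```text
t 5.25 [ 0.5012 -0.0352  0.256 ] q [-0.12 -0.1   1.89  0.    1.35 -1.07] w -0.0 F [-3.5 -2.6 -0.4] x [-0.813  0.583  0.001] z [-0.001  0.    -1.   ]
[-0.0047  0.0177 -0.002 ]
[-0.012   0.0362 -0.002 ]
[-0.0217  0.0535 -0.002 ]
[-0.0336  0.0695 -0.0021]
[-0.0474  0.0838 -0.0021]
[-0.063   0.0961 -0.0021]
[-0.0801  0.1063 -0.0021]
[-0.0983  0.1142 -0.0022]
[-0.1174  0.1196 -0.0022]
[-0.1371  0.1225 -0.0022]
[-0.157   0.1228 -0.0022]
[-0.1767  0.1205 -0.0022]
```

View pics/f.png

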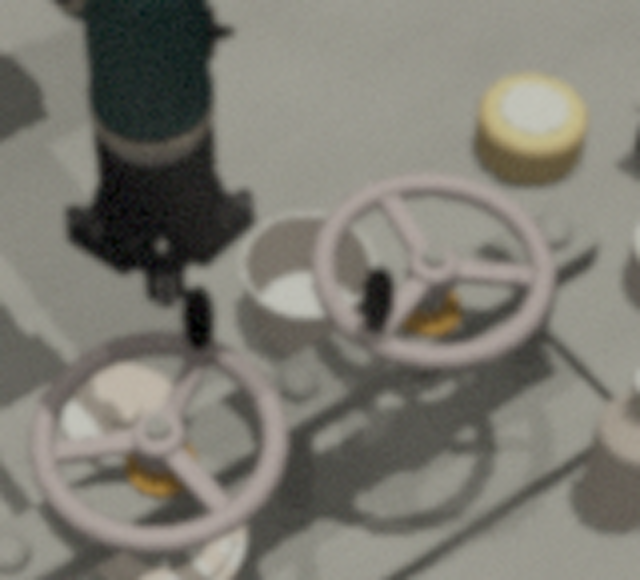

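The handle at (198,318) leads the fingertips at (163,285), and the idle wheel is unchanged. Continuing.

Emit:
{"name": "step_arm", "arguments": {"series": [{"x":-0.0047,"y":0.0177,"z":0,"ax":0,"ay":0,"az":0,"grip":1},{"x":-0.012,"y":0.0362,"z":0,"ax":0,"ay":0,"az":0,"grip":1},{"x":-0.0217,"y":0.0535,"z":0,"ax":0,"ay":0,"az":0,"grip":1},{"x":-0.0336,"y":0.0695,"z":0,"ax":0,"ay":0,"az":0,"grip":1},{"x":-0.0474,"y":0.0838,"z":0,"ax":0,"ay":0,"az":0,"grip":1},{"x":-0.063,"y":0.096,"z":0,"ax":0,"ay":0,"az":0,"grip":1},{"x":-0.08,"y":0.1063,"z":0,"ax":0,"ay":0,"az":0,"grip":1},{"x":-0.0983,"y":0.114,"z":0,"ax":0,"ay":0,"az":0,"grip":1},{"x":-0.1174,"y":0.1196,"z":0,"ax":0,"ay":0,"az":0,"grip":1},{"x":-0.137,"y":0.1225,"z":0,"ax":0,"ay":0,"az":0,"grip":1},{"x":-0.157,"y":0.1228,"z":0,"ax":0,"ay":0,"az":0,"grip":1},{"x":-0.1767,"y":0.1205,"z":0,"ax":0,"ay":0,"az":0,"grip":1}]}}

```text
time: 6.5
tool_pos: [0.6086, -0.0391, 0.2561]
tcp_rot: [-0.961, -2.99, -0.0]
wrist_force: [-4.0, 2.6, -1.9]
width: -0.003
grip_force: 2.1
```

Run:
```python
from h import *
plan([circ(-316-7.5*k,.255) for k in range(1,13)])
```

```text
t 6.5 [ 0.6086 -0.0391  0.2561] q [-0.11  0.11  1.68  0.    1.35 -1.05] w -0.0 F [-4.   2.6 -1.9] x [-0.813  0.583  0.   ] z [-0.  0. -1.]
[-0.017  -0.0032  0.0022]
[-0.0355 -0.0105  0.0022]
[-0.0528 -0.0202  0.0022]
[-0.0688 -0.032   0.0022]
[-0.0831 -0.0458  0.0022]
[-0.0954 -0.0614  0.0022]
[-0.1056 -0.0785  0.0022]
[-0.1135 -0.0967  0.0022]
[-0.119  -0.1159  0.0022]
[-0.1219 -0.1355  0.0021]
[-0.1222 -0.1554  0.0021]
[-0.1199 -0.1752  0.0021]
```

Emit:
{"name": "step_arm", "arguments": {"series": [{"x":-0.017,"y":-0.0032,"z":0.002,"ax":0,"ay":0,"az":0,"grip":1},{"x":-0.0355,"y":-0.0105,"z":0.002,"ax":0,"ay":0,"az":0,"grip":1},{"x":-0.0528,"y":-0.02,"z":0.002,"ax":0,"ay":0,"az":0,"grip":1},{"x":-0.0688,"y":-0.032,"z":0.002,"ax":0,"ay":0,"az":0,"grip":1},{"x":-0.083,"y":-0.0458,"z":0.002,"ax":0,"ay":0,"az":0,"grip":1},{"x":-0.0954,"y":-0.0614,"z":0.002,"ax":0,"ay":0,"az":0,"grip":1},{"x":-0.1056,"y":-0.0785,"z":0.002,"ax":0,"ay":0,"az":0,"grip":1},{"x":-0.1135,"y":-0.0967,"z":0.002,"ax":0,"ay":0,"az":0,"grip":1},{"x":-0.119,"y":-0.116,"z":0.002,"ax":0,"ay":0,"az":0,"grip":1},{"x":-0.122,"y":-0.1355,"z":0.002,"ax":0,"ay":0,"az":0,"grip":1},{"x":-0.1222,"y":-0.1554,"z":0.002,"ax":0,"ay":0,"az":0,"grip":1},{"x":-0.12,"y":-0.1752,"z":0.002,"ax":0,"ay":0,"az":0,"grip":1}]}}

```text
time: 7.7
tool_pos: [0.6054, -0.1453, 0.2554]
tcp_rot: [0.962, 2.99, 0.001]
wrist_force: [2.3, 5.3, -0.3]
width: 0.001
grip_force: 2.4
```

Run:
```python
from h import *
plan([circ(-406-7.5*k,.255) for k in range(1,9)])
from workcell import imaging
for n,(u,v) in(("top",(220,150)),("scene",(215,180))):
    c=imaging.read_camera(n);pickle.dump(c,open(n+"2.pkl","wb"))
    cv2.imwrite(f"pics/{n}2.png",cv2.resize(c["img"][v:v+105,u:u+160,::-1],None,fx=5,fy=5,interpolation=cv2.INTER_CUBIC))
```

```text
t 7.7 [ 0.6054 -0.1453  0.2554] q [-0.28  0.14  1.65  0.    1.35 -1.22] w 0.0 F [ 2.3  5.3 -0.3] x [-0.813  0.583 -0.   ] z [ 0.  0. -1.]
[ 0.0035 -0.0179  0.0008]
[ 0.0108 -0.0364  0.0008]
[ 0.0205 -0.0538  0.0007]
[ 0.0324 -0.0698  0.0007]
[ 0.0462 -0.084   0.0007]
[ 0.0618 -0.0964  0.0007]
[ 0.0789 -0.1066  0.0007]
[ 0.0971 -0.1145  0.0007]
```

View pics/scene2.png

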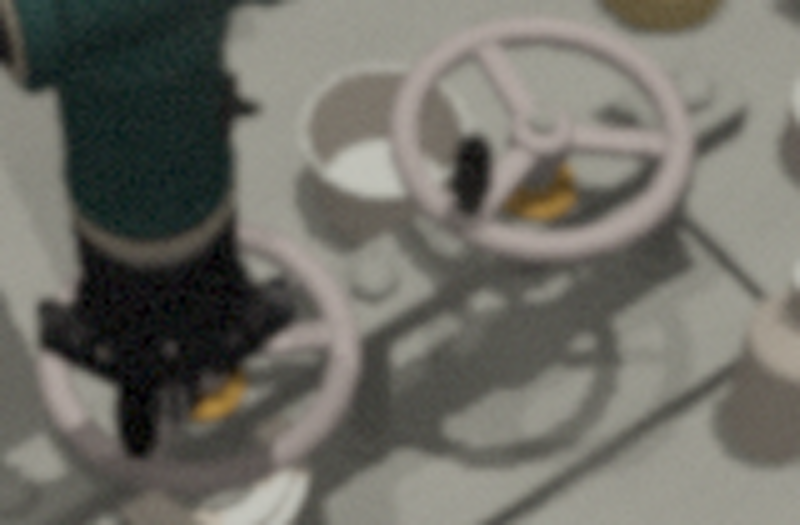

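The handle at (140,420) is still ahead of the fingers, with about 60° to go. I'll push most of that, back off 10 mm and measure.

Emit:
{"name": "step_arm", "arguments": {"series": [{"x":0.0035,"y":-0.018,"z":0,"ax":0,"ay":0,"az":0,"grip":1},{"x":0.0108,"y":-0.0364,"z":0,"ax":0,"ay":0,"az":0,"grip":1},{"x":0.0205,"y":-0.0538,"z":0,"ax":0,"ay":0,"az":0,"grip":1},{"x":0.0324,"y":-0.0698,"z":0,"ax":0,"ay":0,"az":0,"grip":1},{"x":0.0462,"y":-0.084,"z":0,"ax":0,"ay":0,"az":0,"grip":1},{"x":0.0618,"y":-0.0964,"z":0,"ax":0,"ay":0,"az":0,"grip":1},{"x":0.079,"y":-0.1066,"z":0,"ax":0,"ay":0,"az":0,"grip":1},{"x":0.079,"y":-0.1066,"z":0,"ax":0,"ay":0,"az":0,"grip":1},{"x":0.079,"y":-0.1066,"z":0,"ax":0,"ay":0,"az":0,"grip":1}]}}

```text
time: 8.7
tool_pos: [0.5413, -0.1652, 0.2553]
tcp_rot: [-0.961, -2.989, 0.001]
wrist_force: [0.7, -0.3, 0.4]
width: 0.001
grip_force: 0.0
```

Run:
```python
from h import *
plan([circ(-463,.255),circ(-468,.255)])
from workcell import imaging
P=[]
for n,(u,v) in(("top",(285,160)),("scene",(200,205))):
    c=imaging.read_camera(n);pickle.dump(c,open(n+"3.pkl","wb"))
    P.append(cv2.resize(c["img"][v:v+70,u:u+80,::-1],None,fx=5,fy=5,interpolation=cv2.INTER_CUBIC))
cv2.imwrite("pics/g.png",cv2.convertScaleAbs(np.hstack(P),alpha=2))
```

```text
t 8.7 [ 0.5413 -0.1652  0.2553] q [-0.34  0.03  1.77 -0.    1.35 -1.29] w 0.0 F [ 0.7 -0.3  0.4] x [-0.813  0.583  0.001] z [-0.002 -0.    -1.   ]
[ 0.0087 -0.0048  0.0007]
[ 0.0212 -0.0093  0.0007]
```

View pics/g.png

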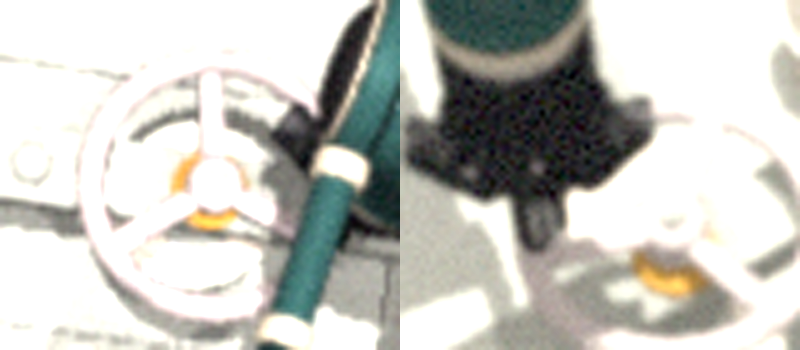

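Spokes now read about 7.7° short of their start directions (up spoke (214,185)→(209,90), left spoke →(115,245)). That needs about 7° more, done slowly.

Emit:
{"name": "step_arm", "arguments": {"series": [{"x":0.004,"y":-0.0025,"z":0,"ax":0,"ay":0,"az":0,"grip":1},{"x":0.008,"y":-0.0045,"z":0,"ax":0,"ay":0,"az":0,"grip":1},{"x":0.012,"y":-0.006,"z":0,"ax":0,"ay":0,"az":0,"grip":1},{"x":0.016,"y":-0.0075,"z":0,"ax":0,"ay":0,"az":0,"grip":1},{"x":0.016,"y":-0.0075,"z":0,"ax":0,"ay":0,"az":0,"grip":1},{"x":0.016,"y":-0.0075,"z":0,"ax":0,"ay":0,"az":0,"grip":1}]}}

```text
time: 9.4
tool_pos: [0.5338, -0.1636, 0.2554]
tcp_rot: [0.961, 2.991, -0.0]
wrist_force: [2.3, -2.3, -1.1]
width: 0.005
grip_force: 1.5
```

Emit:
{"name": "step_arm", "arguments": {"series": [{"x":-0.015,"y":0.0,"z":0,"ax":0,"ay":0,"az":0,"grip":1},{"x":-0.04,"y":0,"z":0,"ax":0,"ay":0,"az":0,"grip":1},{"x":-0.04,"y":0,"z":-0.08,"ax":0,"ay":0,"az":0,"grip":1},{"x":-0.04,"y":0,"z":-0.16,"ax":0,"ay":0,"az":0,"grip":1},{"x":-0.04,"y":0,"z":-0.25,"ax":0,"ay":0,"az":0,"grip":1},{"x":-0.1,"y":-0.07,"z":-0.3,"ax":0,"ay":0,"az":0,"grip":1},{"x":-0.1,"y":-0.15,"z":-0.3,"ax":0,"ay":0,"az":0,"grip":1},{"x":-0.1,"y":-0.23,"z":-0.3,"ax":0,"ay":0,"az":0,"grip":1},{"x":-0.1,"y":-0.3,"z":-0.3,"ax":0,"ay":0,"az":0,"grip":1},{"x":-0.1,"y":-0.38,"z":-0.3,"ax":0,"ay":0,"az":0,"grip":1},{"x":-0.1,"y":-0.45,"z":-0.3,"ax":0,"ay":0,"az":0,"grip":1},{"x":-0.1,"y":-0.45,"z":-0.3,"ax":0,"ay":0,"az":0,"grip":1}]}}

```text
time: 10.6
tool_pos: [0.441, -0.379, 0.4047]
tcp_rot: [-0.968, -2.986, 0.002]
wrist_force: [1.6, 0.5, -0.4]
width: -0.0
grip_force: 0.0
```

Run:
```python
from h import *
plan([])
from workcell import imaging
c=imaging.read_camera("top");pickle.dump(c,open("top4.pkl","wb"))
a=pickle.load(open("top.pkl","rb"))["img"]
f=lambda i:cv2.resize(i[150:235,295:375,::-1],None,fx=5,fy=5,interpolation=cv2.INTER_CUBIC)
cv2.imwrite("pics/h.png",np.hstack([f(a),f(c["img"])]))
```

```text
t 10.6 [ 0.441  -0.379   0.4047] q [-0.75  0.03  1.5  -0.    1.61 -1.7 ] w -0.0 F [ 1.6  0.5 -0.4] x [-0.81   0.587  0.002] z [-0.002 -0.    -1.   ]
```

View pics/h.png

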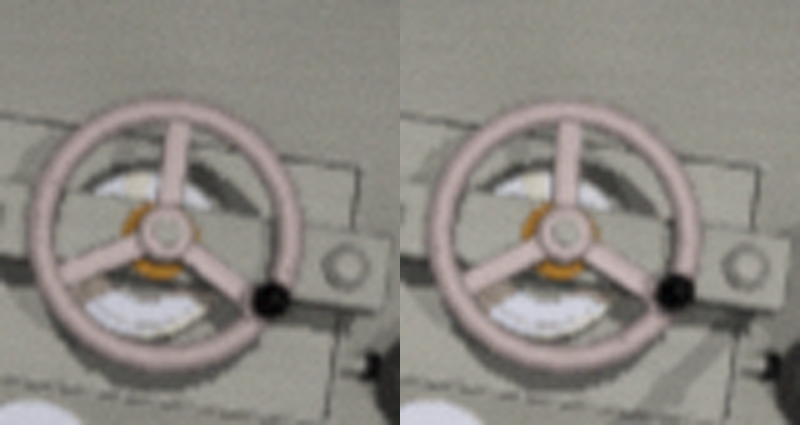

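The handle is at (676,292) against (671,299) at the start, so the wheel is about 4.5° (0.08 rad) short of one turn. That is inside the 0.2 rad tolerance, and the hand is clear, so I'm handing in.

```bash
python3 -c "
from workcell import bot
print(bot.finish_job())"
```

```text
the job is handed in; nothing more can be done
None
```

I turned the mould wheel one turn clockwise by pushing its handle with closed fingers and drew the hand clear; the last picture shows it about 0.08 rad short (limit 0.2), and the job is handed in, with no verdict returned.

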